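# Hold the sprung registration pointer on its mark over a printing block

### The arm

A 6-joint arm with a two-finger parallel gripper is mounted at the origin on the work surface. World frame = base frame: x ahead of the robot, y to its left, z up, the work surface at z = 0. Lengths are in m, angles in degrees, forces in N, time in s.
With the tool pointing down it reaches from about 0.25 to 0.725 m from the base axis. Payload 9.7 kg.
Tool frame: the origin (TCP) lies at the very end of the fingers, on their centre line; the grasp point (between the pads) lies grasp_offset behind it (grasp_offset is the distance from the TCP to the grasp point, in m); z points along the fingers, y is the line along which they close (so a half turn about z gives the same grasp; the last joint's range is limited). The gripper opens to 85 mm and grips with 20 to 120 N. Pads are 22 mm wide; open, the fingers measure 114 mm over their backs; the gripper's body (76 mm by 85 mm) begins 54 mm behind the grasp point. The pads swing forward as they close: fully open they stand 13 mm farther back than shut.
Start: joints at [-66.062, 4.979, 10.078, 95.1, 0, 90], TCP at [0.223, -0.503, 0.231] pointing down, gripper open.
Joint ranges: [-179.16, 179.16], [-48.56, 103.87], [-65.8, 70.77], [-126.05, 130.52], [-82.76, 87.17], [-180, 180]. Speed limits (degrees/s): [127.2, 127.2, 147.25, 180, 180, 180].

### API

Orientations are given as [roll, pitch, yaw] about the fixed x, y, z axes, in that order (R = Rz(yaw) Ry(pitch) Rx(roll)).
In Python, from workcell import get_obs, camera, calibration, job_done, recognise, cut_out, mark_of, grasp_offset gives the robot as it stands.
- The arm moves only by the tool servo_tool, never from a script. Its argument "moves" is a list of rows, each a list of 3 entries, a list of its own where there are three numbers: the turn, a rotation vector about the tool's x, y, z in degrees, then the shift along the tool's x, y, z in m, then the opening in per cent of the stroke, from 0 (shut) to 100 (fully open). In form: [[[ax, ay, az], [x, y, z], claw], ...]. A call has 1 to 12 rows; each row shifts and turns the commanded pose from where the row before left it, along the tool's axes as they then stand; what a row does not reach is not made up. A row lasts 1/10 s, in which the tool goes at most 50 mm and 8.59 degrees, less where a joint would pass 70% of its speed; a pose out of reach is approached as far as the arm can. A call is refused whole if a number of a shift passes 0.05 or a number of a turn 8.59, either way. A call with a gripper value outside its range is refused whole. The fingers move at their own pace and stop on an object; "force" is the grip in N (left out, the last holds). Time passes only in rows, so rows that do not move let the fingers close. It gives the time, the measured TCP pose, the force, the opening and the grip force at its end, in the units of the state.
- get_obs(): the state, without advancing time (a new reading comes with each control period).
- camera(name): name is "scene" or "top" or "wrist"; returns (picture, depth): 400x640x3 uint8, red, green, blue; 400x640 float32, m along the optical axis (not along the pixel's ray), 0 where there is no reading.
- calibration(name): a dict with "camera_matrix" (3x3 intrinsics, pixels), "R" (3x3) and "t" (3): a world point X has camera coordinates R X + t. Camera axes: x right, y down, z forward; pixel columns grow to the right and rows downward; lengths in m; the calibration is good to about 2 mm. A picture is of the moment at which its call begins: read the wrist's pose just before it. calibration takes no time and is no camera call; for the wrist camera it gives the pose at the moment of the call.
- job_done(): hands the job in; it is judged then, once.
Trained networks look in the newest picture that a camera, given by its name, has taken for a name from the list of things; names that differ only in an ending like _2 or _b are one class to them, and where a whole thing is asked for, a point or a joint stands for the part that bears it (a point fixed in the world has none). Each returns a list of dicts, best first, with "score" (0 to 1); they miss things now and then, are a little off and sometimes report something else, mostly with a low value. They report only what shows in the picture. A call takes as long as a camera call. They do not tell look-alikes from the thing itself.
- recognise(name, camera): "xyz" ([x, y, z] in m, in the coordinates of the camera as it stood for that picture, good to about 4 mm: the middle of the surface that is visible of it).
- cut_out(name, camera): "mask" (400x640 bool, what is visible of it).
- mark_of(name, camera): "xyz" ([x, y, z] in m, in the coordinates of the camera as it stood for that picture, good to about 4 mm: a listed point, or the origin of a listed thing).
The state is a dict: "time": time; "q": joint angles; "qd": joint speeds; "joint_efforts": joint torques, N m; "ee_pos": TCP position; "tcp_rot": TCP orientation; "wrist_force": force on the tool from outside, world axes, zero at the start; "torque": the same for the moment, N m; "opening": finger opening in m; "grasp_force": force on a finger pad.
Only numpy, scipy, OpenCV 4.12 (cv2) and the standard library are available. Lean on these libraries where they do the work, as an engineer would, in place of code of your own. Each camera call takes 0.05 s, during which the arm holds its last target. There are 200 camera calls.

### The job

Check a printing block's registration: lay the blue-faced block, face up, on the narrow brass rest of the grey gauge, centred and lengthwise along the rest, and let go of it. Then take the gauge's black pull bar in the gripper and draw the sprung rod out of its barrel until the yellow pointer lines up with the red mark, and finish while still holding it there, with the block still lying centred on the rest. Do not disturb the jar, the copper tin or the green flask.

Things in the scene. Friction and masses are not known exactly. Their poses are not given: they have to be found in the camera images.
- gauge: Grey gauge fixed to the bench; place and yaw vary. Origin: on the bench below the parked pull bar; x across the rod towards the rest, y the draw direction. In its frame, mm: bed 12 thick, x -100 to 135, y -50 to 140, a 60 wide tail to y -178; steel barrel, diameter 22, axis 45 up, at x 0, y -20 to -170 (brass end rings 25); scale rail 18 wide, top 42 up, at x -85, y -10 to 130.
- rest_top (a point): Centre of the top face of the block rest, a narrow upright brass bar: top 20 wide (gauge x) by 66 long (gauge y), 55 mm above the bench, at gauge x 100, y 85. Axes as the gauge. The block lies on it lengthwise (block y along gauge y, either way round).
- block: Loose printing block of pale wood with a carved blue top: 46 wide (x) by 80 long (y) by 24 mm high, about 0.11 kg. Origin: centre of its underside; z up through the blue face. It starts flat on the bench, face up, its y within 0.6 rad of world y. On the rest its top is 79 mm above the bench.
- rod: Telescoping rod with pull bar and pointers. Slides only along gauge y, from 0 (parked, its start) to 125 mm. A spring pulls it back: 3.5 N parked plus 0.7 N per 10 mm (10.5 N at 100 mm); let go, it slides home. Rod diameter 12, axis 45 mm up; a stem 14 by 12 rises to the pull bar. Origin is the gauge's when parked, so its gauge y is the length drawn. Axes as the gauge.
- pull_bar (a point): Centre of the black T-shaped pull bar, taken from above, fingers closing along gauge y: 56 long (gauge x), 12 thick (gauge y), 16 mm high, centre 98 up, top 106 up. Beneath: only stem, rod and barrel (top 58 up). Yellow pointers 4 thick run on at the same height to gauge x -57 (scale side) and 109 (passing 16.5 mm above the block on its rest).
- pointer (a point): Tip of the short yellow pointer, beside the scale: gauge x -57, 98 mm above the bench, at the same gauge y as the pull bar. Axes as the gauge.
- mark: Red mark: a clip fixed on the scale rail, anywhere from 55 to 105 mm of rod draw, with an upright red blade 24 (gauge x) by 3 mm thick (gauge y), top 102 mm above the bench. Origin: centre of the clip's underside, 42 mm above the bench, gauge x -85. Axes as the gauge.
- mark_line (a point): Inner edge of the red blade near its top, gauge x -71, 98 mm above the bench. The rod is at its length when the pointer has the same gauge y as this point. Pointer tip and blade are 14 mm apart in x and never touch. Axes as the gauge.
- jar: Bystander: jar with a red cap, diameter 54, 75 mm high. Origin: centre of its base. It may stand where the block stands in other episodes and the block in its place.
- tin: Bystander: copper tin with a white lid, diameter 74, 85 mm high. Origin: centre of its base.
- flask: Bystander: green flask with a black cap and white label, diameter 60, 150 mm high. Origin: centre of its base.
Not all that is in view belongs to the job. Of the things shaped like the block, the wood one is meant.

How it is judged (in metres and radians):
On the way, in this order (a step that is already met when the one before it is completed fails the run):
1. the block lies centred on the rest and is let go, the rod not yet drawn (horizontal distance between block and rest_top below 0.012 m and z of block in the frame of rest_top between -0.004 and 0.004 m and angle between the y axis of block and the y axis of gauge, either way round below 0.2 rad and angle between block's own z axis and vertical below 0.1 rad and linear speed of block below 0.02 m/s and contact force between block and gauge above 0.3 N and contact force between block and the arm below 0.1 N and contact force between block and the fingers below 0.1 N and y of rod in the frame of gauge below 0.02 m), for 0.3 s.
2. the rod is drawn to the mark in the fingers (y of pointer in the frame of mark_line between -0.006 and 0.006 m and contact force between rod and the fingers above 2 N and linear speed of rod below 0.02 m/s and contact force between rod and block below 0.1 N), for 0.3 s.
At the end, for the whole second after the job is handed in: The gripper holds the rod (over 2 N between fingers and rod), still, with the pointer within 6 mm of the red mark along the rod; the block lies on the rest untouched, within 12 mm of its centre, within 0.2 rad of its length and level within 0.1 rad (all of step 2 and horizontal distance between block and rest_top below 0.012 m and z of block in the frame of rest_top between -0.004 and 0.004 m and angle between the y axis of block and the y axis of gauge, either way round below 0.2 rad and angle between block's own z axis and vertical below 0.1 rad and linear speed of block below 0.02 m/s and contact force between block and gauge above 0.3 N and contact force between block and the arm below 0.1 N and contact force between block and the fingers below 0.1 N); the arm keeps its last pose, push and grip.
It fails at once if the jar is moved by more than 3 cm or tipped (distance of jar from where it was at the start of the episode above 0.03 m or angle between jar's own z axis and vertical above 0.4 rad).
It fails at once if the tin is moved by more than 3 cm or tipped (distance of tin from where it was at the start of the episode above 0.03 m or angle between tin's own z axis and vertical above 0.4 rad).
It fails at once if the flask is moved by more than 3 cm or tipped (distance of flask from where it was at the start of the episode above 0.03 m or angle between flask's own z axis and vertical above 0.4 rad).
It also fails if it takes over 48 s, if anything falls off the work surface, if the arm or the gripper's body presses on something with over 40 N, if the wrist force passes 120 N, or if a joint passes its speed limit or range.

## Working session

There is one attempt and no reset: what is moved stays moved. The work goes in short steps, Python scripts to look and compute and a tool call to move; the robot and the scene stay as the last step left them, time stands still between calls to the robot, and variables do not carry over. Pictures are saved under pics/ and viewed, at most 10 in all, crops included, and the job is handed in when it is done.

Besides the shell and the picture viewer there is one more tool, called after "Call:" as name(argument=value, ...) on one line, values as JSON. servo_tool: Moves the arm, as the interface text tells. Its arguments: {"type":"object","properties":{"moves":{"type":"array"},"force":{"type":"number"}},"required":["moves"]}

```bash
mkdir -p pics; ls
cat > h.py <<'E'
import numpy as np, cv2
from workcell import *
def w(c,cam):
    return np.array(cam["R"]).T@(np.array(c)-np.array(cam["t"]))
def snap(n,f):
    c=calibration(n); p,d=camera(n); cv2.imwrite("pics/"+f,p[:,:,::-1]); return c,p,d
def cloud(c,d):
    K=np.array(c["camera_matrix"]); v,u=np.mgrid[:400,:640]
    P=np.stack([(u-K[0,2])/K[0,0]*d,(v-K[1,2])/K[1,1]*d,d],-1)
    return (P-np.array(c["t"]))@np.array(c["R"])
E
python3 - <<'E'
from h import *
np.set_printoptions(precision=4,suppress=True)
o=get_obs();print(o["time"],o["ee_pos"],o["tcp_rot"],o["opening"],grasp_offset)
for n in("top","scene"):
    c,p,d=snap(n,n+"1.png")
    for k in("gauge","rest_top","block","pull_bar","pointer","mark","mark_line","jar","tin","flask"):
        print(n,k,[(w(r["xyz"],c).round(4),round(r["score"],2)) for r in mark_of(k,n)[:3]])
print(get_obs()["time"])
E
```

```text
pics
0.0 [ 0.223  -0.5025  0.2306] [-179.9227    0.0006   23.9384] 0.08536183937800981 0.0187
top gauge [(array([ 0.4802, -0.0582, -0.0005]), 0.91)]
top rest_top [(array([0.5826, 0.0213, 0.0561]), 0.74)]
top block [(array([0.492 , 0.4064, 0.0007]), 0.94), (array([ 0.6436,  0.2561, -0.003 ]), 0.83), (array([0.7183, 0.0533, 0.0001]), 0.82)]
top pull_bar [(array([ 0.4788, -0.0589,  0.0993]), 0.62)]
top pointer [(array([ 0.4223, -0.0546,  0.0966]), 0.65), (array([0.4129, 0.0388, 0.1032]), 0.61)]
top mark [(array([0.4036, 0.041 , 0.0468]), 0.56)]
top mark_line [(array([0.4155, 0.0397, 0.1002]), 0.44), (array([ 0.4225, -0.0546,  0.0976]), 0.42)]
top jar [(array([0.4632, 0.2706, 0.0026]), 0.65), (array([ 0.6453,  0.2526, -0.0019]), 0.41)]
top tin [(array([ 0.7682, -0.0625,  0.0038]), 0.75)]
top flask [(array([ 0.5941, -0.4228,  0.0012]), 0.62)]
scene gauge [(array([ 0.4816, -0.0532, -0.0016]), 0.58)]
scene rest_top [(array([0.5867, 0.0213, 0.0547]), 0.94), (array([0.4638, 0.2751, 0.001 ]), 0.37)]
scene block [(array([0.544 , 0.173 , 0.0026]), 0.81), (array([ 0.4957,  0.4086, -0.0018]), 0.8), (array([0.5842, 0.0208, 0.0564]), 0.66)]
scene pull_bar [(array([ 0.4789, -0.0543,  0.0993]), 0.73), (array([0.583 , 0.0206, 0.0553]), 0.28)]
scene pointer [(array([ 0.5917, -0.4163, -0.0001]), 0.17)]
scene mark [(array([ 0.4271, -0.0515,  0.097 ]), 0.71), (array([0.3971, 0.0436, 0.0475]), 0.58)]
scene mark_line [(array([0.4159, 0.037 , 0.101 ]), 0.6)]
scene jar [(array([0.4643, 0.2754, 0.0028]), 0.82)]
scene tin [(array([ 0.7663, -0.0659,  0.0026]), 0.55), (array([0.5818, 0.0209, 0.0573]), 0.39)]
scene flask [(array([ 0.5894, -0.4142,  0.0008]), 0.85)]
1.1
```

View pics/top1.png

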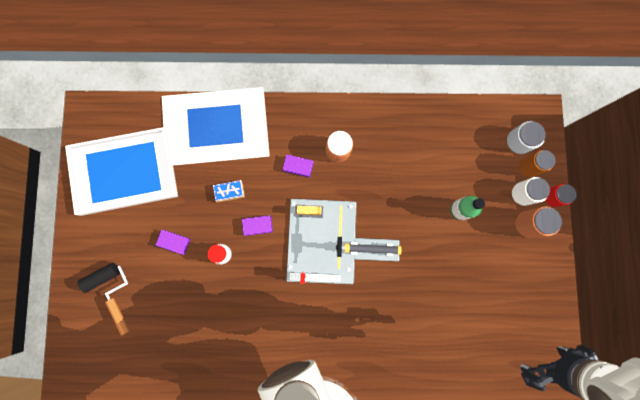

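View pics/scene1.png

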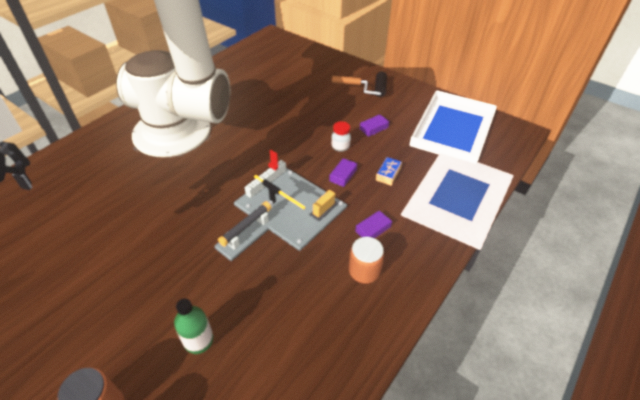

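The block is the blue and white one on pale wood at (228,190) in the top view. The three purple blocks at (298,165), (257,225) and (172,242) are decoys. The gauge is at about (322,241) and the red mark at (303,278). Next I'll refine the numbers with depth.

Run:
```python
from h import *
np.set_printoptions(precision=4,suppress=True)
c=calibration("wrist");R=np.array(c["R"]);t=np.array(c["t"])
o=get_obs();print("wristcam",-R.T@t,"\n",R,np.array(c["camera_matrix"]))
c=calibration("top");p,d=camera("top");X=cloud(c,d)
def rect(m,n):
    P=X[m];r=cv2.minAreaRect((P[:,:2]*1000).astype(np.float32));print(n,len(P),"c",np.array(r[0])/1000,"size",r[1],"ang",r[2],"z",np.median(P[:,2]),"mean",P.mean(0))
near=lambda x,y,r:np.hypot(X[...,0]-x,X[...,1]-y)<r
rect(near(.643,.256,.06)&(X[...,2]>.012),"block")
rect(near(.583,.021,.045)&(X[...,2]>.045)&(X[...,2]<.065),"rest")
rect(near(.5,-.02,.2)&(X[...,2]>.007)&(X[...,2]<.016)&(X[...,1]>-.105),"bed")
m=near(.48,-.06,.2)&(X[...,2]>.08)&(X[...,2]<.11)&(X[...,1]<-.02)
rect(m,"bar")
for r in cut_out("block","top")[:4]:rect(r["mask"]&(X[...,2]>.01),"cut%.2f"%r["score"])
```

```text
wristcam [ 0.2946 -0.4721  0.3738] 
 [[ 0.4069 -0.9135 -0.    ]
 [-0.8703 -0.3876  0.3039]
 [-0.2776 -0.1237 -0.9527]] [[336.6493   0.     323.7802]
 [  0.     336.6493 200.5095]
 [  0.       0.       1.    ]]
block 478 c [0.6435 0.2535] size (46.79927062988281, 80.62895202636719) ang 10.960067749023438 z 0.026260336188164705 mean [0.6426 0.2525 0.026 ]
rest 181 c [0.585 0.023] size (64.97865295410156, 20.284500122070312) ang 87.20270538330078 z 0.05652677009555036 mean [0.5847 0.0225 0.0563]
bed 3737 c [0.5122 0.0361] size (365.7489013671875, 285.361083984375) ang 2.0501914024353027 z 0.012998198795108443 mean [ 0.5006 -0.01    0.0128]
bar 165 c [ 0.5073 -0.0577] size (10.991535186767578, 161.77413940429688) ang 89.39231872558594 z 0.10459578508980978 mean [ 0.4962 -0.058   0.1044]
cut0.83 475 c [0.5208 0.1099] size (214.56842041015625, 74.99156188964844) ang 67.93193054199219 z 0.026101311953060286 mean [0.5434 0.1687 0.031 ]
cut0.83 427 c [0.5967 0.0588] size (78.2026138305664, 299.5263671875) ang 88.15801239013672 z 0.026229815937505035 mean [0.7153 0.0552 0.0317]
cut0.67 474 c [0.6435 0.2535] size (46.750553131103516, 80.66744995117188) ang 11.122199058532715 z 0.026260336188164705 mean [0.6421 0.2518 0.0258]
cut0.59 505 c [0.4629 0.2388] size (426.48773193359375, 53.81061553955078) ang 78.24050903320312 z 0.026274216244765933 mean [0.4973 0.404  0.0283]
```

Call:
servo_tool(moves=[[[0,0,0],[0.0384,-0.0289,0],100],[[0,0,0],[0.0384,-0.0289,0],100],[[0,0,0],[0.0384,-0.0289,0],100],[[0,0,0],[0.0384,-0.0289,0],100],[[0,0,0],[0.0384,-0.0289,0],100],[[0,0,0],[0.0384,-0.0289,0],100],[[0,0,0],[0.0384,-0.0289,0],100],[[0,0,0],[0.0384,-0.0289,0],100],[[0,0,0],[0.0384,-0.0289,0],100]])

```text
time: 2.1
ee_pos: [0.4341, -0.1228, 0.2316]
tcp_rot: [180.0, -0.0, 23.9]
wrist_force: [0.8, -0.5, 0.4]
opening: 0.0853
grasp_force: 0.0
```

Call:
servo_tool(moves=[[[0,0,0],[0.0384,-0.0289,0],100],[[0,0,0],[0.0384,-0.0289,0],100],[[0,0,0],[0.0384,-0.0289,0],100],[[0,0,0],[0.0384,-0.0289,0],100],[[0,0,0],[0.0384,-0.0289,0],100],[[0,0,0],[0.0384,-0.0289,0],100],[[0,0,0],[0.0384,-0.0289,0],100],[[0,0,0],[0.0384,-0.0289,0],100],[[0,0,0],[0.0384,-0.0289,0],100]])

```text
time: 3.0
ee_pos: [0.6444, 0.2551, 0.2313]
tcp_rot: [180.0, -0.0, 23.9]
wrist_force: [0.5, -1.0, 0.2]
opening: 0.0859
grasp_force: 0.0
```

Call:
servo_tool(moves=[[[0,0,-8.56],[0,0,0],100],[[0,0,-8.56],[0,0,0],100],[[0,0,-8.56],[0,0,0],100],[[0,0,-8.56],[0,0,0],100],[[0,0,-8.56],[0,0,0],100],[[0,0,-8.56],[0,0,0],100],[[0,0,-8.56],[0,0,0],100],[[0,0,-8.56],[0,0,0],100],[[0,0,-8.56],[0,0,0],100],[[0,0,0],[0,0,0],100],[[0,0,0],[0,0,0],100]])

```text
time: 4.1
ee_pos: [0.6438, 0.2532, 0.2312]
tcp_rot: [-180.0, 0.0, 100.7]
wrist_force: [-0.6, -0.6, 0.4]
opening: 0.0851
grasp_force: 0.0
```

```bash
cat >> h.py <<'E'
def go(p,yaw):
    "shift in tool axes from present pose to world p, and yaw still to turn"
    from scipy.spatial.transform import Rotation as Ro
    o=get_obs();R=Ro.from_euler("xyz",o["tcp_rot"],degrees=True)
    print("t",o["time"],"ee",o["ee_pos"],o["tcp_rot"],"shift",R.inv().apply(np.array(p)-o["ee_pos"]),"az",o["tcp_rot"][2]-yaw)
E
python3 - <<'E'
from h import *
np.set_printoptions(precision=4,suppress=True)
c,p,d=snap("wrist","w1.png");X=cloud(c,d)
m=(np.hypot(X[...,0]-.6435,X[...,1]-.2535)<.06)&(X[...,2]>.018)&(X[...,2]<.04)
P=X[m];print(cv2.minAreaRect((P[:,:2]*1000).astype(np.float32)),np.median(P[:,2]),len(P))
go([.6435,.2535,.003],101)
E
```

```text
((643.5370483398438, 252.35784912109375), (46.0396614074707, 79.46886444091797), 10.91867446899414) 0.02458606729891529 3194
t 4.15 ee [0.6438 0.2532 0.2312] [-179.9908    0.0014  100.7402] shift [ 0.0003 -0.0002  0.2282] az -0.25978598463308344
```

View pics/w1.png

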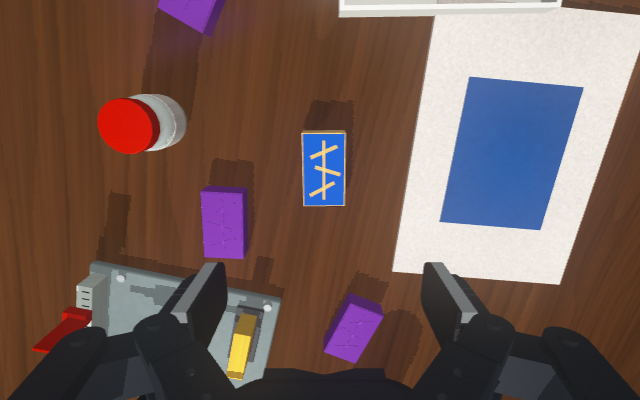

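The block shows at (323,168), wood with a carved blue face. It measures 46 x 79.5 mm at (0.6435, 0.2525), which agrees with the top view, so I'll descend and grasp.

Call:
servo_tool(moves=[[[0,0,-0.2],[-0.0005,0,0.045],100],[[0,0,0],[0,0,0.045],100],[[0,0,0],[0,0,0.045],100],[[0,0,0],[0,0,0.045],100],[[0,0,0],[0,0,0.03],100],[[0,0,0],[0,0,0.015],100],[[0,0,0],[0,0,0.002],100],[[0,0,0],[0,0,0],100]])

```text
time: 4.95
ee_pos: [0.6446, 0.253, 0.0056]
tcp_rot: [179.9, -0.0, 101.1]
wrist_force: [0.8, 0.1, 1.1]
opening: 0.0855
grasp_force: 0.0
```

Call:
servo_tool(moves=[[[0,0,0],[0,0,0],40],[[0,0,0],[0,0,0],20],[[0,0,0],[0,0,0],0],[[0,0,0],[0,0,0],0],[[0,0,0],[0,0,0],0],[[0,0,0],[0,0,0],0],[[0,0,0],[0,0,0],0],[[0,0,0],[0,0,0],0]], force=35)

```text
time: 5.75
ee_pos: [0.6447, 0.253, 0.0058]
tcp_rot: [179.9, -0.0, 101.2]
wrist_force: [-0.5, 0.2, 5.9]
opening: 0.0453
grasp_force: 37.1
```

Call:
servo_tool(moves=[[[0,0,0],[0,0,-0.01],0],[[0,0,0],[0,0,-0.03],0],[[0,0,0],[0,0,-0.045],0],[[0,0,0],[0,0,-0.045],0],[[0,0,0],[0,0,-0.03],0],[[0,0,0],[0,0,0],0],[[0,0,0],[0,0,0],0]])

```text
time: 6.45
ee_pos: [0.6442, 0.2528, 0.1651]
tcp_rot: [179.9, -0.0, 101.2]
wrist_force: [-0.5, -0.6, -1.0]
opening: 0.0452
grasp_force: 36.4
```

Run:
```python
from h import *
np.set_printoptions(precision=4,suppress=True)
c,p,d=snap("wrist","w2.png");X=cloud(c,d);o=get_obs()
for r in cut_out("block","wrist")[:4]:
    P=X[r["mask"]&(d>0)];print(r["score"],len(P),P.mean(0),np.median(P[:,2]),cv2.minAreaRect((P[:,:2]*1000).astype(np.float32)))
hsv=cv2.cvtColor(p,cv2.COLOR_RGB2HSV)
m=(X[...,2]>.10)&(hsv[...,0]>100)&(hsv[...,0]<122)&(hsv[...,1]>150)
P=X[m];print("blue",len(P),np.median(P,0))
A=np.c_[P[:,:2],np.ones(len(P))];print("plane",np.linalg.lstsq(A,P[:,2],rcond=None)[0])
print(cv2.minAreaRect((P[:,:2]*1000).astype(np.float32)))
rm=(np.hypot(X[...,0]-.585,X[...,1]-.023)<.045)&(X[...,2]>.045)&(X[...,2]<.062)
P=X[rm]; print("rest",len(P),cv2.minAreaRect((P[:,:2]*1000).astype(np.float32)) if len(P) else 0)
c,p,d=snap("top","top2.png");Y=cloud(c,d)
print(o["ee_pos"],o["tcp_rot"],o["opening"],o["grasp_force"],o["wrist_force"])
```

```text
0.95 675 [0.7208 0.0775 0.0243] 0.024075971327874715 ((703.4019165039062, 158.06593322753906), (62.4449462890625, 240.0042266845703), 8.64139175415039)
0.84 4727 [0.5464 0.1742 0.0222] 0.024312235726755456 ((540.0491333007812, 160.35018920898438), (57.671138763427734, 96.29390716552734), 7.472493648529053)
0.78 549 [0.5054 0.3672 0.0186] 0.023012633074184947 ((502.27008056640625, 365.72314453125), (27.03634262084961, 13.592474937438965), 20.767051696777344)
0.59 19472 [0.643  0.259  0.1829] 0.18373880147227595 ((644.4183959960938, 252.01666259765625), (46.27598571777344, 81.28932189941406), 11.209674835205078)
blue 13426 [0.6431 0.2585 0.1838]
plane [-0.0289  0.1669  0.1609]
((640.78515625, 270.9781799316406), (42.72612762451172, 116.80823516845703), 11.394560813903809)
rest 0 0
[0.6437 0.2526 0.1635] [-179.9464    0.0111  101.1759] 0.04519999651222111 36.362468004226685 [-0.5492  0.6884 -1.0857]
```

View pics/w2.png

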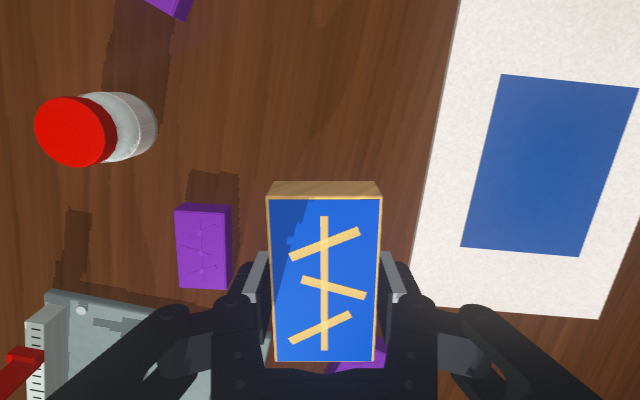

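Held square and centred at (325,280), with the underside about 4 mm below the TCP. I'll move so the wrist camera sees the rest and the mark.

Call:
servo_tool(moves=[[[0,0,7],[0,0,-0.01],0],[[0,0,7],[0,0,-0.015],0],[[0,0,0],[-0.03,-0.006,0],0],[[0,0,0],[-0.045,-0.006,0],0],[[0,0,0],[-0.045,-0.006,0],0],[[0,0,0],[-0.045,-0.006,0],0],[[0,0,0],[-0.045,-0.006,0],0],[[0,0,0],[-0.045,-0.006,0],0],[[0,0,0],[-0.035,-0.006,0],0],[[0,0,0],[-0.02,-0.002,0],0],[[0,0,0],[0,0,0],0],[[0,0,0],[0,0,0],0]])

```text
time: 7.8
ee_pos: [0.5844, -0.0547, 0.1883]
tcp_rot: [-179.9, -0.0, 87.1]
wrist_force: [-0.2, 0.2, -1.3]
opening: 0.0449
grasp_force: 36.3
```

Run:
```python
from h import *
np.set_printoptions(precision=4,suppress=True)
c,p,d=snap("wrist","w3.png");X=cloud(c,d);o=get_obs()
rect=lambda P:cv2.minAreaRect((P[:,:2]*1000).astype(np.float32))
rm=(np.hypot(X[...,0]-.585,X[...,1]-.023)<.05)&(X[...,2]>.050)&(X[...,2]<.06)
P=X[rm]; print("rest",len(P),rect(P),np.median(P[:,2]))
m=(X[...,2]>.15)&(abs(X[...,2]-o["ee_pos"][2]-.0203)<.004);n,l,s,_=cv2.connectedComponentsWithStats(m.astype(np.uint8));P=X[l==1+np.argmax(s[1:,4])]
print("blk",len(P),rect(P),P.mean(0));print(np.linalg.lstsq(np.c_[P[:,:2],np.ones(len(P))],P[:,2],rcond=None)[0])
for k in("rest_top","mark","mark_line","pointer","pull_bar","gauge"):print(k,[(w(r["xyz"],c),round(r["score"],2)) for r in mark_of(k,"wrist")[:2]])
red=(p[...,0]>120)&(p[...,1]<60)&(p[...,2]<60)&(X[...,2]>.08)&(X[...,0]<.47);P=X[red];print("red",len(P),rect(P) if len(P)>9 else 0)
go([.585,.023,.06],87.2)
```

```text
rest 2230 ((585.0335083007812, 21.42970085144043), (65.19554138183594, 19.519834518432617), 87.6309585571289) 0.05482693599821379
blk 18906 ((584.5621337890625, -55.54558181762695), (80.93346405029297, 72.66218566894531), 86.9894027709961) [ 0.5849 -0.0511  0.2071]
[-0.0019 -0.0011  0.2082]
rest_top [(array([0.5842, 0.0198, 0.0564]), 0.84), (array([0.4013, 0.0368, 0.0493]), 0.25)]
mark [(array([0.4007, 0.033 , 0.0418]), 0.98), (array([0.5865, 0.0214, 0.0554]), 0.47)]
mark_line [(array([0.4193, 0.0378, 0.0972]), 0.65)]
pointer [(array([ 0.4253, -0.0576,  0.0966]), 0.57)]
pull_bar [(array([ 0.4789, -0.0601,  0.0993]), 0.78)]
gauge [(array([ 0.4817, -0.0581, -0.002 ]), 0.65)]
red 247 ((403.6002502441406, 37.986366271972656), (2.8054358959198, 25.451610565185547), 87.84599304199219)
t 8.15 ee [ 0.5848 -0.054   0.1891] [-179.9882   -0.0012   87.2411] shift [ 0.0769 -0.0035  0.1291] az 0.04105368183370217
```

View pics/w3.png

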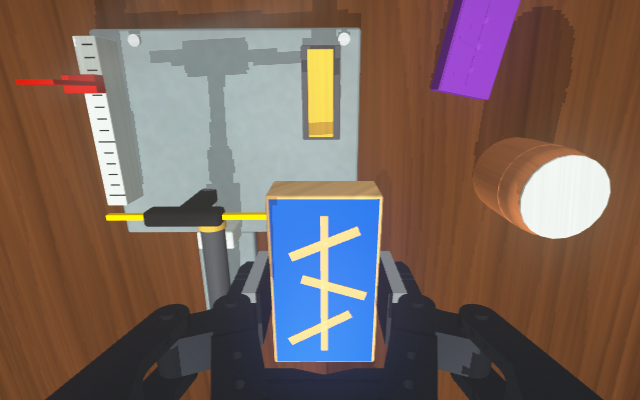

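The rest is at (0.585, 0.0214), 87.6° (pixel (320,92)). The red blade is at (60,84) and the parked bar at (185,215). The block is level, so I'll place it.

Call:
servo_tool(moves=[[[0,0,-0.2],[0.0255,-0.0012,0],0],[[0,0,0],[0.0255,-0.0012,0],0],[[0,0,0],[0.0255,-0.0012,0.02],0],[[0,0,0],[0,0,0.04],0],[[0,0,0],[0,0,0.035],0],[[0,0,0],[0,0,0.02],0],[[0,0,0],[0,0,0.007],0],[[0,0,0],[0,0,0],0],[[0,0,0],[0,0,0],0]])

```text
time: 9.05
ee_pos: [0.5854, 0.022, 0.0687]
tcp_rot: [179.9, -0.0, 87.4]
wrist_force: [0.4, -0.8, -0.2]
opening: 0.0455
grasp_force: 36.3
```

Call:
servo_tool(moves=[[[0,0,0],[0,0,0.003],0],[[0,0,0],[0,0,0.002],0],[[0,0,0],[0,0,0],0],[[0,0,0],[0,0,0],0]])

```text
time: 9.45
ee_pos: [0.5848, 0.0218, 0.0625]
tcp_rot: [180.0, -0.0, 87.4]
wrist_force: [0.9, 0.9, -1.0]
opening: 0.0455
grasp_force: 36.3
```

Call:
servo_tool(moves=[[[0,0,0],[0,0,0.001],0],[[0,0,0],[0,0,0.001],0],[[0,0,0],[0,0,0],0],[[0,0,0],[0,0,0],0]])

```text
time: 9.85
ee_pos: [0.5848, 0.0218, 0.0608]
tcp_rot: [180.0, -0.0, 87.4]
wrist_force: [-2.4, 0.1, 5.5]
opening: 0.0452
grasp_force: 37.0
```

Call:
servo_tool(moves=[[[0,0,0],[0,0,0],58],[[0,0,0],[0,0,0],65],[[0,0,0],[0,0,0],75],[[0,0,0],[0,0,0],90],[[0,0,0],[0,0,0],100],[[0,0,0],[0,0,0],100],[[0,0,0],[0,0,0],100],[[0,0,0],[0,0,-0.01],100],[[0,0,0],[0,0,-0.03],100],[[0,0,0],[0,0,-0.045],100],[[0,0,0],[0,0,-0.045],100],[[0,0,0],[0,0,0],100]])

```text
time: 11.05
ee_pos: [0.5868, 0.0219, 0.1982]
tcp_rot: [179.4, -0.1, 87.4]
wrist_force: [0.7, 0.6, 0.6]
opening: 0.0853
grasp_force: 0.0
```

Run:
```python
from h import *
np.set_printoptions(precision=4,suppress=True)
rect=lambda P:cv2.minAreaRect((P[:,:2]*1000).astype(np.float32))
for n in("wrist","top"):
    c,p,d=snap(n,n+"4.png");X=cloud(c,d)
    P=X[(np.hypot(X[...,0]-.585,X[...,1]-.022)<.06)&(X[...,2]>.072)&(X[...,2]<.086)]
    if len(P)>50: print(n,len(P),rect(P),np.median(P[:,2]),np.linalg.lstsq(np.c_[P[:,:2],np.ones(len(P))],P[:,2],rcond=None)[0])
go([.4812,-.059,.2],-2.5)
```

```text
wrist 5387 ((585.037353515625, 21.532894134521484), (79.76351928710938, 46.0855712890625), 87.5565414428711) 0.07957360549331119 [-0.0004 -0.0041  0.0799]
t 11.15 ee [0.5854 0.0219 0.1922] [179.8226  -0.0137  87.3791] shift [-0.0856 -0.1004 -0.0081] az 89.8790676518428
```

View pics/wrist4.png

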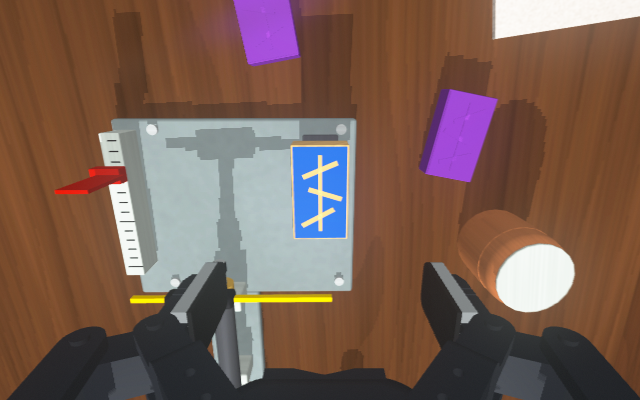

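The block is centred on the rest at (320,192), measured (0.5850, 0.0215), level and at the right height. Next I'll turn and move over the pull bar.

Call:
servo_tool(moves=[[[0,0,8.5],[0,0,0],100],[[0,0,8.5],[0,0,0],100],[[0,0,8.5],[0,0,0],100],[[0,0,8.5],[0,0,0],100],[[0,0,8.5],[0,0,0],100],[[0,0,8.5],[0,0,0],100],[[0,0,8.5],[0,0,0],100],[[0,0,8.5],[0,0,0],100],[[0,0,8.5],[0,0,0],100],[[0,0,8.5],[0,0,0],100],[[0,0,4.9],[0,0,0],100]])

```text
time: 12.25
ee_pos: [0.584, 0.0014, 0.1888]
tcp_rot: [-179.0, 0.2, -0.2]
wrist_force: [0.2, -1.2, 0.1]
opening: 0.0855
grasp_force: 0.0
```

Call:
servo_tool(moves=[[[0,0,0],[-0.025,0.0214,-0.004],100],[[0,0,0],[-0.025,0.0214,-0.004],100],[[0,0,0],[-0.025,0.0214,0],100],[[0,0,0],[-0.0254,0.0214,0],100],[[0,0,0],[0,0,0],100],[[0,0,0],[0,0,0],100]])

```text
time: 12.85
ee_pos: [0.4829, -0.0855, 0.1963]
tcp_rot: [-179.0, 0.1, -0.5]
wrist_force: [0.9, 0.1, -0.4]
opening: 0.0855
grasp_force: 0.0
```

```bash
cat >> h.py <<'E'
np.set_printoptions(precision=4,suppress=True)
rect=lambda P:cv2.minAreaRect((P[:,:2]*1000).astype(np.float32))
def gauge(f):
    c,p,d=snap("wrist",f);X=cloud(c,d);y=np.radians(-2.4)
    G=np.array([[np.cos(y),np.sin(y)],[-np.sin(y),np.cos(y)]])
    g0=np.array([.585,.0215])-G.T@[.1,.085]
    g=(X[...,:2]-g0)@G.T; h=cv2.cvtColor(p,cv2.COLOR_RGB2HSV).astype(int);z=X[...,2]
    s=h[...,1]>150
    red=s&((h[...,0]<6)|(h[...,0]>174))&(z>.09)&(z<.108)&(g[...,0]<-.06)
    yel=s&(h[...,0]>20)&(h[...,0]<35)&(z>.09)&(z<.108)
    dark=(h[...,2]<70)&(z>.1)&(z<.112)&(abs(g[...,0])<.03)
    print("g0",g0)
    for n,m in(("red",red),("yel-",yel&(g[...,0]<-.03)),("yel+",yel&(g[...,0]>.03)),("bar",dark)):
        if m.sum()>5: print(n,m.sum(),"gx",np.percentile(g[m][:,0],[1,99]),"gy 2,50,98",np.percentile(g[m][:,1],[2,50,98]),"z",np.median(z[m]), "fit",np.polyfit(*g[m].T,1) if m.sum()>20 else "")
    return g0,c,X
E
python3 - <<'E'
from h import *
g0,c,X=gauge("w5.png")
for k in("mark_line","pointer","pull_bar"):print(k,[(w(r["xyz"],c),round(r["score"],2)) for r in mark_of(k,"wrist")[:2]])
go([*g0,.08],-2.4)
E
```

```text
g0 [ 0.4815 -0.0592]
red 90 gx [-0.079 -0.07 ] gy 2,50,98 [0.0924 0.0936 0.0959] z 0.09875730503858754 fit [-0.0529  0.0899]
yel- 166 gx [-0.0556 -0.0302] gy 2,50,98 [-0.0018  0.0001  0.0019] z 0.10029106497816728 fit [-0.0072 -0.0003]
yel+ 706 gx [0.0311 0.1084] gy 2,50,98 [-0.002  -0.0003  0.0018] z 0.10035008097623324 fit [-0.0067  0.0002]
mark_line [(array([0.4155, 0.0403, 0.0983]), 0.82)]
pointer [(array([ 0.4245, -0.0608,  0.0986]), 0.59)]
pull_bar [(array([ 0.4806, -0.0587,  0.0965]), 0.58)]
t 13.05 ee [ 0.4839 -0.0847  0.1963] [-179.0346    0.0652   -0.3824] shift [-0.0024 -0.0235  0.1168] az 2.017595813788977
```

View pics/w5.png

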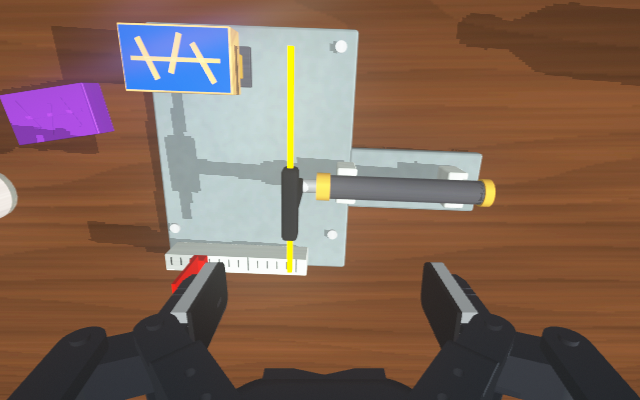

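Pointers lie at gauge y 0 as they should, with the bar at (290,203). The red blade at (190,272) reads a gauge y of about 93.6 mm. I'll correct the small tilt and position error and then descend.

Call:
servo_tool(moves=[[[-1,0,2],[0,0,0],100],[[0,0,0],[-0.0035,-0.0254,0],100],[[0,0,0],[0,0,0],100],[[0,0,0],[0,0,0],100]])

```text
time: 13.45
ee_pos: [0.4814, -0.0591, 0.1967]
tcp_rot: [179.9, 0.1, -2.3]
wrist_force: [-0.4, 0.2, -0.2]
opening: 0.086
grasp_force: 0.0
```

Run:
```python
from h import *
go([.4815,-.0592,.08],-2.4)
```

```text
t 13.45 ee [ 0.4814 -0.0591  0.1967] [179.9482   0.0512  -2.3223] shift [0.0002 0.     0.1167] az 0.07769625593094354
```

Call:
servo_tool(moves=[[[0,0,0],[0,0,0.03],100],[[0,0,0],[0,0,0.04],100],[[0,0,0],[0,0,0.03],100],[[0,0,0],[0,0,0.0165],100],[[0,0,0],[0,0,0],100],[[0,0,0],[0,0,0],100]])

```text
time: 14.05
ee_pos: [0.4812, -0.0601, 0.0809]
tcp_rot: [179.9, 0.0, -2.4]
wrist_force: [0.0, -0.1, -0.4]
opening: 0.0852
grasp_force: 0.0
```

Call:
servo_tool(moves=[[[0,0,0],[0,0,0],50],[[0,0,0],[0,0,0],30],[[0,0,0],[0,0,0],0],[[0,0,0],[0,0,0],0],[[0,0,0],[0,0,0],0],[[0,0,0],[0,0,0],0],[[0,0,0],[0,0,0],0],[[0,0,0],[0,0,0],0],[[0,0,0],[0,0,0],0],[[0,0,0],[0,0,0],0]], force=50)

```text
time: 15.05
ee_pos: [0.4812, -0.0583, 0.0808]
tcp_rot: [-179.9, -0.0, -2.4]
wrist_force: [0.5, 9.0, 3.0]
opening: 0.0113
grasp_force: 51.1
```

Call:
servo_tool(moves=[[[0,0,0],[0,-0.004,0],0],[[0,0,0],[0,-0.009,0],0],[[0,0,0],[0,-0.01,0],0],[[0,0,0],[0,-0.01,0],0],[[0,0,0],[0,-0.01,0],0],[[0,0,0],[0,-0.01,0],0],[[0,0,0],[0,-0.01,0],0],[[0,0,0],[0,-0.01,0],0],[[0,0,0],[0,-0.01,0],0],[[0,0,0],[0,-0.005,0],0],[[0,0,0],[0,0,0],0],[[0,0,0],[0,0,0],0]])

```text
time: 16.25
ee_pos: [0.4838, 0.0004, 0.0809]
tcp_rot: [-179.1, -0.0, -0.5]
wrist_force: [1.6, -7.1, 1.2]
opening: 0.0115
grasp_force: 59.3
```

Run:
```python
from h import *
g0,c,X=gauge("w6.png")
P=X[(np.hypot(X[...,0]-.585,X[...,1]-.022)<.06)&(X[...,2]>.072)&(X[...,2]<.086)];print("blk",len(P),rect(P))
for k in("mark_line","pointer"):print(k,[(w(r["xyz"],c),round(r["score"],2)) for r in mark_of(k,"wrist")[:2]])
for n in("top","scene"):
    c,p,d=snap(n,n+"6.png")
    for k in("mark_line","pointer"):print(n,k,[(w(r["xyz"],c),round(r["score"],2)) for r in mark_of(k,n)[:2]])
go([*g0,.08],-2.4);print(get_obs()["wrist_force"],get_obs()["grasp_force"])
```

```text
g0 [ 0.4815 -0.0592]
yel- 215 gx [-0.0445 -0.0306] gy 2,50,98 [0.0566 0.0585 0.0604] z 0.1003846344402154 fit [-0.0049  0.0583]
yel+ 2396 gx [0.0311 0.1061] gy 2,50,98 [0.0564 0.0582 0.0601] z 0.10038789657930838 fit [-0.0032  0.0585]
bar 3968 gx [-0.0249  0.0283] gy 2,50,98 [0.0417 0.0583 0.0752] z 0.10557075159807525 fit [0.001  0.0584]
blk 17621 ((579.046630859375, 21.42960548400879), (80.35763549804688, 35.124755859375), 88.61859893798828)
mark_line [(array([0.5817, 0.0238, 0.0562]), 0.18)]
pointer []
top mark_line []
top pointer []
scene mark_line [(array([0.5882, 0.0287, 0.0574]), 0.62)]
scene pointer [(array([0.5856, 0.0214, 0.0542]), 0.18)]
t 16.7 ee [0.4838 0.0003 0.0809] [-179.1156   -0.0173   -0.481 ] shift [-0.0018  0.0596 -0.    ] az 1.9190349108796547
[ 0.5884 -6.8488  0.9532] 59.19320149580017
```

View pics/w6.png

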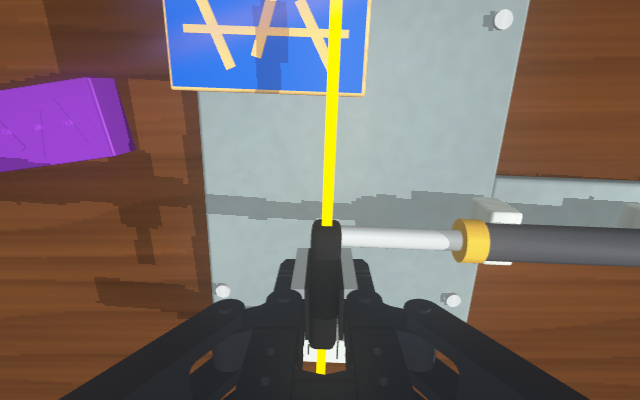

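The grip is firm and the bar is in the fingers at (325,280), but the draw reached only 58 mm. I'll check the joints before going on.

Run:
```python
from h import *
o=get_obs()
for k in("q","qd","joint_efforts","wrist_force","torque","ee_pos","tcp_rot"):print(k,np.array(o[k]))
```

```text
q [ -0.4803  -4.3485 -15.9236  78.4076   0.8844 180.0006]
qd [-0.0277 -0.0499 -0.0657  0.0266  0.0291 -0.0219]
joint_efforts [  4.523  -41.177   45.4598   0.5288   2.6437  -0.4829]
wrist_force [ 0.5884 -6.8488  0.9532]
torque [-2.0881 -0.2491 -0.964 ]
ee_pos [0.4838 0.0003 0.0809]
tcp_rot [-179.1156   -0.0173   -0.481 ]
```

Joint 6 sits at its +180° limit (q6 = q1 + 180 − yaw), so this half-turn of the grasp can't draw any further. I'll guide the rod home, let go, and take the bar again turned 180°, where q6 is near 0.

Call:
servo_tool(moves=[[[0,0,0],[-0.0003,0.008,0],0],[[-0.15,0,0.3],[-0.0003,0.01,0],0],[[-0.15,0,0.3],[-0.0003,0.01,0],0],[[-0.15,0,0.3],[-0.0003,0.01,0],0],[[-0.15,0,0.3],[-0.0003,0.01,0],0],[[-0.15,0,0.3],[-0.0003,0.006,0],0],[[-0.15,0,0.4],[0,0.0035,0],0],[[0,0,0],[0,0,0],0],[[0,0,0],[0,0,0],0]])

```text
time: 17.6
ee_pos: [0.4813, -0.0566, 0.0808]
tcp_rot: [-179.9, -0.1, -2.3]
wrist_force: [-0.6, -3.9, 6.1]
opening: 0.011
grasp_force: 51.6
```

Call:
servo_tool(moves=[[[0,0,0],[0,0,0],40],[[0,0,0],[0,0,0],80],[[0,0,0],[0,0,0],100],[[0,0,0],[0,0,0],100],[[0,0,0],[0,0,0],100],[[0,0,0],[0,0,0],100],[[0,0,0],[0,0,-0.03],100],[[0,0,0],[0,0,-0.045],100],[[0,0,0],[0,0,-0.035],100],[[0,0,0],[0,0,0],100]])

```text
time: 18.6
ee_pos: [0.4825, -0.0562, 0.195]
tcp_rot: [-179.8, -0.4, -2.3]
wrist_force: [0.3, 0.1, 0.2]
opening: 0.0851
grasp_force: 0.0
```

Call:
servo_tool(moves=[[[0,0,-8.5],[0,0,0],100],[[0,0,-8.5],[0,0,0],100],[[0,0,-8.5],[0,0,0],100],[[0,0,-8.5],[0,0,0],100],[[0,0,-8.5],[0,0,0],100],[[0,0,-8.5],[0,0,0],100],[[0,0,-8.5],[0,0,0],100],[[0,0,-8.5],[0,0,0],100],[[0,0,-8.5],[0,0,0],100],[[0,0,-8.5],[0,0,0],100],[[0,0,-8.5],[0,0,0],100]])

```text
time: 19.7
ee_pos: [0.4806, -0.056, 0.1892]
tcp_rot: [-179.9, -0.2, 91.6]
wrist_force: [0.1, -0.5, 0.7]
opening: 0.0859
grasp_force: 0.0
```

Call:
servo_tool(moves=[[[0,0,-8.5],[0,0,0],100],[[0,0,-8.5],[0,0,0],100],[[0,0,-8.5],[0,0,0],100],[[0,0,-8.5],[0,0,0],100],[[0,0,-8.5],[0,0,0],100],[[0,0,-8.5],[0,0,0],100],[[0,0,-8.5],[0,0,0],100],[[0,0,-8.5],[0,0,0],100],[[0,0,-8.5],[0,0,0],100],[[0,0,-8.5],[0,0,0],100],[[0,0,0],[0,0,0],100]])

```text
time: 20.8
ee_pos: [0.4806, -0.056, 0.1892]
tcp_rot: [179.8, -0.1, 176.4]
wrist_force: [-0.1, 0.0, 1.0]
opening: 0.0855
grasp_force: 0.0
```

Run:
```python
from h import *
g0,c,X=gauge("w7.png");print(get_obs()["q"])
go([*g0,.08],177.6)
P=X[(np.hypot(X[...,0]-.585,X[...,1]-.022)<.06)&(X[...,2]>.072)&(X[...,2]<.086)];print("blk",len(P))
if len(P)>50:print(rect(P))
```

```text
g0 [ 0.4815 -0.0592]
red 434 gx [-0.0944 -0.0712] gy 2,50,98 [0.092  0.0928 0.0955] z 0.10034298911372155 fit [-0.0051  0.0928]
yel- 206 gx [-0.0568 -0.0302] gy 2,50,98 [-0.0014  0.0003  0.002 ] z 0.1003794430306491 fit [-0.011  -0.0002]
yel+ 432 gx [0.0311 0.1083] gy 2,50,98 [-0.002  -0.0001  0.0018] z 0.10045843317304683 fit [-0.0019  0.    ]
bar 163 gx [-0.0277  0.026 ] gy 2,50,98 [0.003  0.0048 0.0057] z 0.10496588276825976 fit [0.0038 0.0046]
[-6.7539 -4.6154 -4.1951 90.5311  0.1815 -2.7971]
t 20.85 ee [ 0.4806 -0.056   0.1893] [179.8133  -0.1017 176.0432] shift [-0.0013 -0.0035  0.1093] az -1.556795166381562
blk 2429
((584.8375854492188, 20.75252342224121), (79.61642456054688, 47.50835037231445), 87.26107788085938)
```

Call:
servo_tool(moves=[[[0,0,-1.5],[0,0,0],100],[[0,0,0],[-0.001,-0.0032,0.02],100],[[0,0,0],[0,0,0.04],100],[[0,0,0],[0,0,0.035],100],[[0,0,0],[0,0,0.0135],100],[[0,0,0],[0,0,0],100],[[0,0,0],[0,0,0],100]])

```text
time: 21.55
ee_pos: [0.4822, -0.059, 0.0828]
tcp_rot: [179.8, 0.0, 177.7]
wrist_force: [1.1, -0.4, 1.0]
opening: 0.0853
grasp_force: 0.0
```

Call:
servo_tool(moves=[[[0,0,0],[0,0,0],50],[[0,0,0],[0,0,0],30],[[0,0,0],[0,0,0],0],[[0,0,0],[0,0,0],0],[[0,0,0],[0,0,0],0],[[0,0,0],[0,0,0],0],[[0,0,0],[0,0,0],0],[[0,0,0],[0,0,0],0],[[0,0,0],[0,0,0],0],[[0,0,0],[0,0,0],0]], force=50)

```text
time: 22.55
ee_pos: [0.4817, -0.0582, 0.0818]
tcp_rot: [179.7, -0.0, 177.7]
wrist_force: [-0.2, 4.8, 3.4]
opening: 0.0112
grasp_force: 50.0
```

Call:
servo_tool(moves=[[[0,0,0],[0,0.004,0],0],[[0,0,0],[0,0.009,0],0],[[0,0,0],[0,0.01,0],0],[[0,0,0],[0,0.01,0],0],[[0,0,0],[0,0.01,0],0],[[0,0,0],[0,0.01,0],0],[[0,0,0],[0,0.01,0],0],[[0,0,0],[0,0.01,0],0],[[0,0,0],[0,0.01,0],0],[[0,0,0],[0,0.006,0],0],[[0,0,0],[0,0.002,0],0],[[0,0,0],[0,0,0],0]])

```text
time: 23.75
ee_pos: [0.4857, 0.031, 0.0818]
tcp_rot: [-180.0, 0.0, 177.7]
wrist_force: [2.3, -8.9, 0.4]
opening: 0.0111
grasp_force: 49.8
```

Run:
```python
from h import *
g0,c,X=gauge("w8.png");o=get_obs();print(o["q"],o["grasp_force"],o["wrist_force"])
for k in("mark_line","pointer"):print(k,[(w(r["xyz"],c),round(r["score"],2)) for r in mark_of(k,"wrist")[:2]])
go([*g0,.08],177.6)
```

```text
g0 [ 0.4815 -0.0592]
red 717 gx [-0.0944 -0.071 ] gy 2,50,98 [0.0926 0.094  0.0956] z 0.10185327618825758 fit [-0.0069  0.0934]
yel- 725 gx [-0.0566 -0.0302] gy 2,50,98 [0.0874 0.0893 0.0912] z 0.10039430652152068 fit [-0.0083  0.0889]
yel+ 233 gx [0.0315 0.046 ] gy 2,50,98 [0.0873 0.0891 0.091 ] z 0.10049374300204426 fit [-0.0007  0.0892]
bar 3906 gx [-0.0275  0.0258] gy 2,50,98 [0.0726 0.0894 0.1063] z 0.10567539462155989 fit [-0.0082  0.0894]
[  3.6359  -3.963  -15.4597  78.4882  -0.0098   5.9665] 49.813194908201694 [ 2.1139 -8.8671  1.106 ]
mark_line [(array([0.4175, 0.0373, 0.0993]), 0.87)]
pointer [(array([0.4277, 0.0309, 0.0981]), 0.92)]
t 23.9 ee [0.4857 0.0307 0.0818] [-179.9905    0.0126  177.6562] shift [ 0.0005 -0.09    0.0018] az 0.05623242551817498
```

View pics/w8.png

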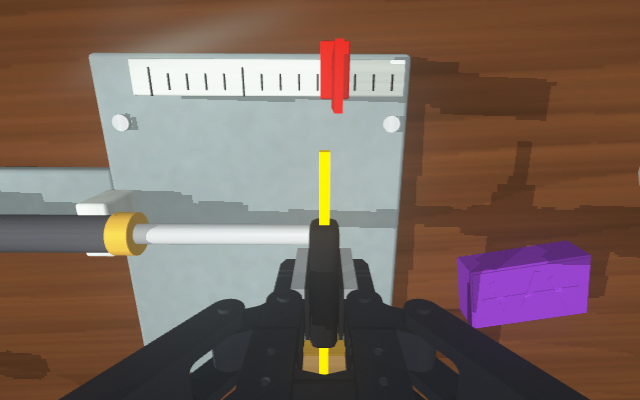

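The pointer tip at (324,152) reads 89.4 mm and the red blade's inner edge at (338,110) reads 93.9 mm, so 4.5 mm remains.

Call:
servo_tool(moves=[[[0,0,0],[0,0.002,0],0],[[0,0,0],[0,0.0015,0],0],[[0,0,0],[0,0.001,0],0],[[0,0,0],[0,0,0],0],[[0,0,0],[0,0,0],0],[[0,0,0],[0,0,0],0],[[0,0,0],[0,0,0],0],[[0,0,0],[0,0,0],0]])

```text
time: 24.7
ee_pos: [0.4859, 0.0351, 0.0818]
tcp_rot: [-180.0, 0.0, 177.6]
wrist_force: [2.2, -9.8, -0.1]
opening: 0.0109
grasp_force: 49.8
```

Run:
```python
from h import *
gauge("w9.png");o=get_obs();print(o["time"],o["ee_pos"],o["grasp_force"],o["wrist_force"])
c,p,d=snap("top","top9.png");X=cloud(c,d)
P=X[(np.hypot(X[...,0]-.585,X[...,1]-.022)<.06)&(X[...,2]>.07)&(X[...,2]<.09)];print("blk",len(P),rect(P) if len(P)>9 else 0)
snap("scene","scene9.png")
```

```text
g0 [ 0.4815 -0.0592]
red 659 gx [-0.0945 -0.0711] gy 2,50,98 [0.0927 0.0941 0.0955] z 0.10189593729778225 fit [0.0097 0.0949]
yel- 717 gx [-0.0566 -0.0303] gy 2,50,98 [0.0916 0.0935 0.0954] z 0.10040917628866443 fit [-0.0081  0.093 ]
yel+ 233 gx [0.0315 0.0462] gy 2,50,98 [0.0914 0.0932 0.0951] z 0.10053971099097607 fit [0.008  0.0929]
bar 3858 gx [-0.0275  0.0258] gy 2,50,98 [0.0769 0.0936 0.1104] z 0.1056536478860266 fit [-0.0098  0.0935]
24.75 [0.4859 0.0351 0.0818] 49.7937772795558 [ 3.1157 -9.2631 -0.3091]
blk 183 ((597.3914794921875, 22.967182159423828), (20.15641212463379, 79.09280395507812), 0.06890696287155151)
```

View pics/scene9.png

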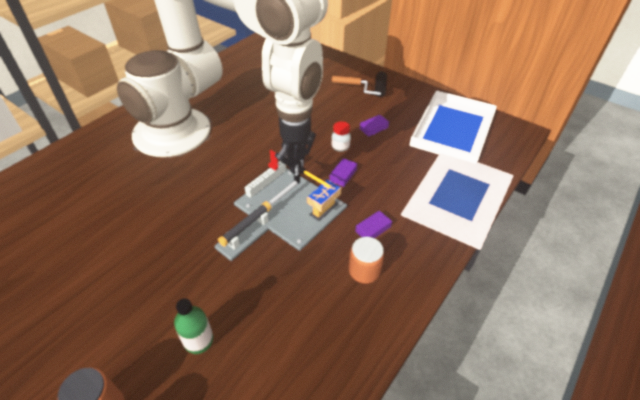

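The block lies on the rest at (322,197) with the pointer over it. Pointer and mark agree within 1 mm, the grip reads 50 N and the bystanders haven't moved. I'll hand it in.

```bash
python3 -c "
from workcell import *
print(job_done())"
```

```text
the job is handed in; nothing more can be done
None
```

The job is handed in with no verdict shown: the block lies centred on the rest, and the gripper holds the rod with the pointer within about 1 mm of the red mark. It took two grasps of the bar, because a wrist-joint limit stopped the first draw at 58 mm.

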